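Close and pin the meter case

ROBOT

A 6-joint arm with a two-finger parallel gripper is mounted at the origin on a cart in front of the work surface, level with it; the furniture and walls round the work are solid. World frame = base frame: x ahead of the robot, y to its left, z up, the work surface at z = 0. Lengths are in m, angles in degrees, forces in N, time in s.
With the tool pointing down it reaches from about 0.3 to 0.75 m from the base axis. Payload 8.5 kg.
Tool frame: the origin (TCP) lies midway between the tips of the shut fingers; the grasp point (between the pads) lies 19 mm behind it; z points along the fingers, y is the line along which they close (so a half turn about z gives the same grasp; the last joint's range is limited). The gripper opens to 85 mm and grips with 20 to 120 N. Pads are 22 mm wide; open, the fingers measure 114 mm over their backs; the gripper's body (76 mm by 85 mm) begins 54 mm behind the grasp point. The pads swing forward as they close: fully open they stand 13 mm farther back than shut.
Start: joints at [-76.965, 21.807, 74.336, -0, 83.858, -12.336], TCP at [0.236, -0.497, 0.231] pointing down, gripper open.
Joint ranges: [-178.18, 178.18], [-50.72, 133.34], [12.68, 142.11], [-81.47, 261.47], [9.98, 163.14], [-165.26, 165.26]. Speed limits (degrees/s): [136.94, 136.94, 180, 180, 180, 180].

INTERFACE

Orientations are given as a 3x3 rotation matrix whose columns are the frame's x, y, z axes.
In Python, from rig import env, viewer, recognise, pinpoint gives the robot as it stands.
- The arm moves only by the tool move_arm, never from a script. Its argument "plan" is text: rows parted by semicolons, each of 7 numbers parted by spaces: the shift along the tool's x, y, z in m, then the turn, a rotation vector about the tool's x, y, z in rad, then the finger opening in m, from 0 to 0.0854. A call has 1 to 12 rows; each row shifts and turns the commanded pose from where the row before left it, along the tool's axes as they then stand; what a row does not reach is not made up. A row lasts 1/8 s, in which the tool goes at most 62.5 mm and 10.7 degrees, less where a joint would pass 70% of its speed; a pose out of reach is approached as far as the arm can. A call is refused whole if a number of a shift passes 0.0625 or a number of a turn 0.188, either way. A call with a gripper value outside its range is refused whole. The fingers move at their own pace and stop on an object; "grip_force" is the grip in N (left out, the last holds). Time passes only in rows, so rows that do not move let the fingers close. It gives the time, the measured TCP pose, the force, the opening and the grip force at its end, in the units of the state.
- env.observe(): the state, without advancing time (a new reading comes with each control period).
- viewer.get_image(name): name is "side" or "top"; returns (picture, depth): 384x512x3 uint8, red, green, blue; 384x512 float32, m along the optical axis (not along the pixel's ray), 0 where there is no reading.
- viewer.calibration(name): a dict with "fx", "fy", "cx", "cy" (pixels), "R" (3x3) and "t" (3): a world point X has camera coordinates R X + t. Camera axes: x right, y down, z forward; pixel columns grow to the right and rows downward; lengths in m; the calibration is good to about 2 mm. A picture is of the moment at which its call begins. calibration takes no time and is no camera call.
- env.close_job(): hands the job in; it is judged then, once.
Trained networks look in the newest picture that a camera, given by its name, has taken for a name from the list of things; names that differ only in an ending like _2 or _b are one class to them, and where a whole thing is asked for, a point or a joint stands for the part that bears it (a point fixed in the world has none). Each returns a list of dicts, best first, with "conf" (0 to 1); they miss things now and then, are a little off and sometimes report something else, mostly with a low value. They report only what shows in the picture. A call takes as long as a camera call.
- recognise(camera, name): "extent" ([centre column, centre row, width, height] in pixels, round what is visible of it).
- pinpoint(camera, name): "pixel" ([column, row] in pixels: a listed point, or the origin of a listed thing).
The state is a dict: "time_s": time; "q": joint angles; "qvel": joint speeds; "joint_efforts": joint torques, N m; "position": TCP position; "tool_rot": TCP orientation; "ft_force": force on the tool from outside, world axes, zero at the start; "wrist_torque": the same for the moment, N m; "grip_width": finger opening in m; "gripper_force": force on a finger pad.
Only numpy, scipy, OpenCV 4.12 (cv2) and the standard library are available. Lean on these libraries where they do the work, as an engineer would, in place of code of your own. Each camera call takes 0.05 s, during which the arm holds its last target. There are 200 camera calls.

TASK

Close up the meter case for storage: press its lid fully shut, swing the steel hasp down over the staple until it lies flat against the case front, then take the retaining pin from its wooden stand and lower it upright through the staple's eye, in front of the hasp, until its collar rests on the staple. Let go of it there, and do not disturb the other things on the bench.

Things in the scene. Friction and masses are not known exactly. Their poses are not given: they have to be found in the camera images.
- meter_case: Grey instrument case with a yellow hand meter inside, fixed to the bench: 110 mm deep (x), 200 mm wide (y), 124 mm high with the lid shut. Origin: centre of its underside; its own x points away from the front face (the front, with the staple, is at x = -55 mm), z up. It may stand turned by up to 0.12 rad.
- lid (a joint): Angle of the case's lid (rad): 0 = shut, grows as the front edge rises. Hinged along the far upper edge; a stiff hinge (0.9 N m of friction) holds the lid, which with the hasp weighs 0.43 kg, wherever it is left. It starts ajar at 0.3 to 0.6.
- lid_front (a point): Point on the top face of the lid, in the middle of its width, 25 mm behind the front edge: a good place to press down. When the lid is shut it is 124 mm above the bench. Its axes are the lid's.
- lid_hinge (a point): Middle of the lid's hinge line, 55 mm behind the case's centre and 90 mm above the bench.
- hasp (a joint): Angle of the hasp leaf against the lid (rad): 0 = hanging flat along the case front over the staple (with the lid shut), 1.57 = sticking straight out from the lid's front. A stiff hinge (0.07 N m) holds it where it is left. It starts at 0.8 to 1.4.
- hasp_hinge (a point): Middle of the hasp's hinge line, on the lid's front, 5 mm out from the case front and, with the lid shut, 105 mm above the bench. Axes turn with the leaf: a steel plate 3 mm thick, 50 mm wide (y), running 84 mm along its -z; -x is its outer face. Solid 3 to 46 mm from the hinge, then a slot 30 mm wide to 70 mm for the staple.
- staple_eye (a point): Where the pin goes in the staple, a flat level steel loop fixed to the case front: 22 mm out from the front, level with the staple's top face (52 mm above the bench). Axes as the case's. The eye is open vertically, 14 mm wide (y); in front of the closed hasp it runs from 15.5 mm behind this point to 11 mm before it. The staple's bars are 6 mm square; it sticks out 39 mm and is 26 mm wide.
- pin: Steel retaining pin, 60 g, standing upright in the wooden stand. Origin: underside of its collar on the axis, z up. Below: shank 8 mm diameter, 30 mm long, tapered over the last 6 mm. Above: collar 22 mm diameter, 4 mm thick, then a grooved round grip 15 mm diameter from 4 to 50 mm above the origin.
- pin_stand: Wooden block 56 x 56 x 45 mm, fixed, with a 10 mm hole in the middle of its top where the pin stands, 36 mm deep. Origin: centre of its underside. It may be on the left or the right of the case.
- flux_jar: Bystander: orange and black jar, 48 mm diameter, 62 mm high, on the side of the case where the stand is not. Origin: centre of its underside.
- grease_tin: Bystander: round white tin with a screw lid, 62 mm diameter, 36 mm high. Origin: centre of its underside.
- relay: Bystander: cream relay block 36 x 36 x 54 mm. Origin: centre of its underside.
- cutters: Bystander: cutters with yellow grips, 172 mm long, lying flat. Origin: centre of the underside.

How it is judged:
By the outcome, as a careful person would: the job done as asked, in the order asked, and still so for the second after the job is handed in, with the robot touching nothing.
It also fails if it takes over 61 s, if anything falls off the work surface, if the arm or the gripper's body presses on something with over 40 N, if the wrist force passes 120 N, or if a joint passes its speed limit or range.

## Working session

There is one attempt and no reset: what is moved stays moved. The work goes in short steps, Python scripts to look and compute and a tool call to move; the robot and the scene stay as the last step left them, time stands still between calls to the robot, and variables do not carry over. Pictures are saved under pics/ and viewed, at most 10 in all, crops included, and the job is handed in when it is done.

Besides the shell and the picture viewer there is one more tool, called after "Emit:" by a JSON object that holds its "method" and its "body", one argument or row to a line. move_arm: Moves the arm, as the interface text tells. Its arguments: {"type":"object","properties":{"plan":{"type":"string"},"grip_force":{"type":"number"}},"required":["plan"]}

```bash
ls; mkdir -p pics
cat > h.py <<'E'
import numpy as np, cv2
from rig import env, viewer, recognise, pinpoint
def cal(n):
    c=viewer.calibration(n); return c,np.array(c["R"]),np.array(c["t"])
def back(n,px,d):
    c,R,t=cal(n); p=np.array([(px[0]-c["cx"])/c["fx"]*d,(px[1]-c["cy"])/c["fy"]*d,d]); return R.T@(p-t)
def ray(n,px):
    c,R,t=cal(n); v=R.T@np.array([(px[0]-c["cx"])/c["fx"],(px[1]-c["cy"])/c["fy"],1.]); return -R.T@t,v
def atz(n,px,z):
    o,v=ray(n,px); return o+v*(z-o[2])/v[2]
def cloud(n,D):
    c,R,t=cal(n); v,u=np.mgrid[:384,:512]
    P=np.stack([(u-c["cx"])/c["fx"]*D,(v-c["cy"])/c["fy"]*D,D],-1); return (P-t)@R
def proj(n,X):
    c,R,t=cal(n); p=R@np.array(X)+t; return [c["fx"]*p[0]/p[2]+c["cx"],c["fy"]*p[1]/p[2]+c["cy"]]
def snap(tag):
    out={}
    for n in("side","top"):
        I,D=viewer.get_image(n); cv2.imwrite(f"pics/{tag}_{n}.png",I[:,:,::-1]); np.save(f"{tag}_{n}.npy",D); out[n]=(I,D)
    return out
E
python3 - <<'E'
from h import *
np.set_printoptions(precision=4,suppress=True)
o=snap("a")
a=[cv2.imread(f"pics/a_{n}.png") for n in("side","top")]
for n in("side","top"):
    c,R,t=cal(n);print(n,c["fx"],-R.T@t,R[2])
    for k in "meter_case lid_front lid_hinge hasp_hinge staple_eye pin pin_stand flux_jar grease_tin relay cutters".split():
        r=pinpoint(n,k)[:2]
        for q in r:
            u,v=map(int,np.round(q["pixel"])); d=o[n][1][min(max(v,0),383),min(max(u,0),511)]
            print(k,round(q["conf"],2),np.array(q["pixel"]),back(n,q["pixel"],d))
print(env.observe())
E
```

```text
pics
side 412.2989117813736 [ 0.8044 -0.77    0.9159] [-0.2479  0.7208 -0.6473]
meter_case 0.91 [262.8 208.7] [0.5451 0.0459 0.1067]
meter_case 0.2 [240.2 192.1] [0.4772 0.0436 0.1503]
lid_front 0.61 [259.1 171.1] [0.4968 0.148  0.1545]
lid_hinge 0.9 [279.7 190.5] [0.5716 0.1201 0.1234]
hasp_hinge 0.47 [250.1 171.7] [0.4755 0.128  0.161 ]
hasp_hinge 0.16 [254.2 170.6] [0.4854 0.1362 0.1618]
staple_eye 0.78 [239.  193.4] [0.4739 0.0426 0.1453]
pin 0.67 [224.8 251.1] [ 0.4841 -0.0918  0.0484]
pin_stand 0.97 [223.6 266.2] [ 0.495  -0.1272  0.0296]
pin_stand 0.33 [293.8 158.5] [0.5349 0.432  0.0153]
flux_jar 0.73 [293.6 155.6] [0.532  0.4371 0.0242]
grease_tin 0.51 [272.7 139.2] [0.4254 0.5171 0.0206]
relay 0.83 [229.6 304. ] [ 0.5544 -0.2283  0.0256]
cutters 0.57 [177.1 298.6] [ 0.413  -0.2442 -0.0015]
top 454.8425180802593 [0.217  0.147  1.4227] [ 0.1989  0.0023 -0.98  ]
meter_case 0.76 [253.  191.6] [0.4862 0.1416 0.1598]
lid_front 0.62 [250.2 199.6] [0.4646 0.1492 0.1513]
lid_front 0.6 [250.3 184.1] [0.5108 0.1497 0.1475]
lid_hinge 0.57 [252.7 169.7] [0.5575 0.1434 0.133 ]
hasp_hinge
[... 387 characters left out ...]
[0.4144 0.5385 0.0386]
relay 0.62 [363.9 184.1] [ 0.5392 -0.202   0.0495]
cutters 0.72 [379.3 228. ] [ 0.4106 -0.2601 -0.0064]
{'time_s': 1.2, 'q': array([-76.9653,  21.8065,  74.3372,   0.0001,  83.8595, -12.3349]), 'qvel': array([ 0.0239, -0.0002, -0.0163,  0.0237, -0.0278, -0.0873]), 'joint_efforts': array([  0.0008, -44.8326, -23.1457,  -0.0001,   0.0006,  -0.    ]), 'position': array([ 0.2356, -0.4969,  0.2313]), 'tool_rot': array([[ 0.9036,  0.4285, -0.    ],
       [ 0.4285, -0.9036,  0.0001],
       [ 0.    , -0.0001, -1.    ]]), 'ft_force': array([-0.2316,  0.3274, -0.1822]), 'wrist_torque': array([-0.0087, -0.0389,  0.0384]), 'gripper_force': 0.0, 'grip_width': 0.08555656866938613}
```

Run:
```python
from h import *
np.set_printoptions(precision=4,suppress=True)
s=cv2.imread("pics/a_side.png")[110:330,140:340]; t=cv2.imread("pics/a_top.png")[140:260,180:400]
s=cv2.resize(s,(400,440),interpolation=2); t=cv2.resize(t,(400,218),interpolation=2)
c=np.zeros((440,800,3),np.uint8); c[:,:400]=s; c[:218,400:]=t; cv2.imwrite("pics/a_c.png",c)
# clouds: lid top region
P=cloud("top",np.load("a_top.npy")); 
m=(P[...,2]>.1)&(P[...,0]>.38)&(P[...,0]<.65)&(P[...,1]>0)&(P[...,1]<.3)
Q=P[m]; print(len(Q),Q.min(0),Q.max(0))
# RANSAC plane
rng=np.random.default_rng(0);best=0
for _ in range(500):
    a=Q[rng.choice(len(Q),3,False)]; n=np.cross(a[1]-a[0],a[2]-a[0]); 
    if np.linalg.norm(n)<1e-9: continue
    n/=np.linalg.norm(n); k=abs((Q-a[0])@n)<.003
    if k.sum()>best: best=k.sum();K=k
A=Q[K]; c=A.mean(0); n=np.linalg.svd(A-c)[2][2]; n*=np.sign(n[2]); print("plane",best,c,n, "tilt",np.arccos(n[2]))
import cv2
pts=A-c; 
h=np.array([-n[0],-n[1],0]);h/=np.linalg.norm(h); print("downhill dir",-h,"yaw",np.arctan2(-h[1],-h[0]))
r=cv2.minAreaRect(A[:,:2].astype(np.float32)); print(r)
print("corners",cv2.boxPoints(r))
# pin
m=(P[...,2]>.055)&(P[...,0]>.42)&(P[...,0]<.53)&(P[...,1]>-.14)&(P[...,1]<-.05); print("pin",P[m].min(0),P[m].max(0),np.median(P[m],0),m.sum())
m=(abs(P[...,2]-.045)<.006)&(P[...,0]>.42)&(P[...,0]<.53)&(P[...,1]>-.15)&(P[...,1]<-.04); print("stand",cv2.minAreaRect(P[m][:,:2].astype(np.float32)))
```

```text
3389 [0.3805 0.002  0.1002] [0.6498 0.2449 0.1688]
plane 1816 [0.5291 0.1411 0.1426] [ 0.365  -0.0055  0.931 ] tilt 0.3737127548230695
downhill dir [ 0.9999 -0.015  -0.    ] yaw -0.014963181873691759
((0.5532189011573792, 0.13618241250514984), (0.21059219539165497, 0.16539454460144043), 88.21247863769531)
corners [[0.4673 0.0335]
 [0.6326 0.0284]
 [0.6392 0.2388]
 [0.4738 0.244 ]]
pin [ 0.421  -0.112   0.0558] [ 0.4846 -0.0953  0.1014] [ 0.4752 -0.1025  0.0922] 41
stand ((0.46663376688957214, -0.1028255969285965), (0.08204887807369232, 0.05653983727097511), 0.3160151243209839)
```

View pics/a_c.png

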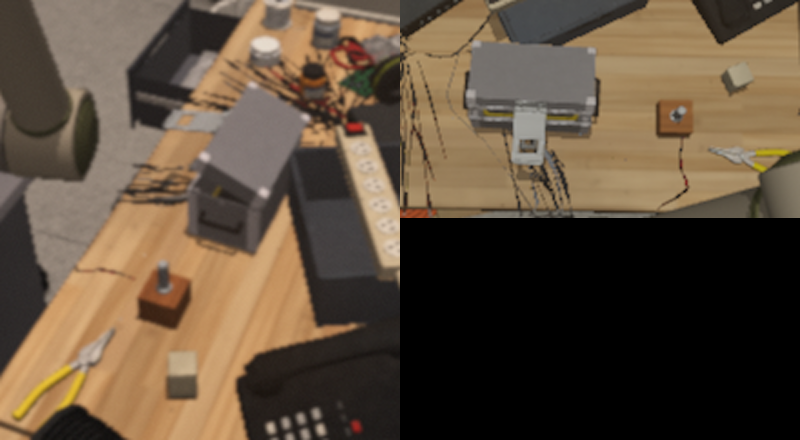

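Overview: the grey case sits at about (455–600, 40–135) in the crop. Its lid is ajar, the hasp sticks out at the front (530, 135), and the pin stands in the brown block at (675, 115), right of the case. Next I'll head for the lid with the fingers shut.

Emit:
{"method": "move_arm", "body": {
  "plan": "0 0 0 0 0 0.15 0; 0 0 0 0 0 0.15 0; 0 0 0 0 0 0.153 0; 0.022 -0.053 0 0 0 0 0; 0.022 -0.053 0 0 0 0 0; 0.022 -0.053 0 0 0 0 0; 0.022 -0.053 0 0 0 0 0; 0.022 -0.053 0 0 0 0 0; 0.022 -0.053 0 0 0 0 0; 0.022 -0.053 0 0 0 0 0; 0.022 -0.053 0 0 0 0 0; 0.022 -0.053 0 0 0 0 0"
}}

```text
time_s: 2.7
position: [0.4391, -0.0202, 0.2316]
tool_rot: [[1.0, -0.01, 0.001], [-0.01, -1.0, -0.0], [0.001, 0.0, -1.0]]
ft_force: [0.9, -0.7, -0.2]
grip_width: -0.0003
gripper_force: 0.0
```

Emit:
{"method": "move_arm", "body": {
  "plan": "0.02 -0.053 0 0 0 0 0; 0.02 -0.053 0 0 0 0 0; 0.02 -0.053 0 0 0 0 0; 0 0 0.03 0 0 0 0; 0 0 0.03 0 0 0 0; 0 0 0.008 0 0 0 0; 0 0 0.008 0 0 0 0; 0 0 0.008 0 0 0 0; 0 0 0.006 0 0 0 0; 0 0 0 0 0 0 0"
}}

```text
time_s: 3.95
position: [0.5004, 0.1364, 0.1427]
tool_rot: [[1.0, -0.01, 0.002], [-0.01, -1.0, 0.0], [0.002, -0.0, -1.0]]
ft_force: [-1.1, -0.1, 4.1]
grip_width: 0.0001
gripper_force: 1.6
```

Emit:
{"method": "move_arm", "body": {
  "plan": "0 0 0.006 0 0 0 0; 0 0 0.006 0 0 0 0; 0 0 0.005 0 0 0 0; 0 0 0.002 0 0 0 0; 0 0 0.002 0 0 0 0; 0 0 0 0 0 0 0"
}}

```text
time_s: 4.7
position: [0.499, 0.1365, 0.1238]
tool_rot: [[1.0, -0.01, 0.0], [-0.01, -1.0, 0.0], [0.0, -0.0, -1.0]]
ft_force: [-17.7, -0.5, 31.6]
grip_width: 0.0004
gripper_force: 15.6
```

Emit:
{"method": "move_arm", "body": {
  "plan": "0 0 0.001 0 0 0 0; 0 0 -0.02 0 0 0 0; 0 0 -0.04 0 0 0 0; 0 0.05 -0.04 0 0 0 0; -0.03 0.06 0 0 0 0 0; -0.04 0.06 0 0 0 0 0; -0.04 0.06 0 0 0 0 0; -0.04 0.03 0 0 0 0 0; 0 0 0 0 0 0 0"
}}

```text
time_s: 5.82
position: [0.359, -0.1026, 0.2193]
tool_rot: [[1.0, -0.015, 0.002], [-0.015, -1.0, -0.001], [0.002, 0.001, -1.0]]
ft_force: [0.2, -0.3, 0.2]
grip_width: -0.0001
gripper_force: 0.0
```

```bash
cat > m.py <<'E'
from h import *
import sys
np.set_printoptions(precision=4,suppress=True)
tag=sys.argv[1]
o=snap(tag)
for n in("side","top"):
    for k in "meter_case lid_front lid_hinge hasp_hinge staple_eye pin pin_stand".split():
        z=dict(meter_case=0,lid_front=.124,lid_hinge=.09,hasp_hinge=.105,staple_eye=.052,pin=.045,pin_stand=0)[k]
        for q in pinpoint(n,k)[:2]: print(n,k,round(q["conf"],2),np.array(q["pixel"]),atz(n,q["pixel"],z))
for n in("side","top"):
    P=cloud(n,o[n][1])
    m=(abs(P[...,2]-.124)<.006)&(P[...,0]>.43)&(P[...,0]<.62)&(P[...,1]>.02)&(P[...,1]<.26)
    A=P[m]; print(n,"lid",m.sum(),A.mean(0),cv2.minAreaRect(A[:,:2].astype(np.float32)))
    c=A.mean(0); v=np.linalg.svd(A-c)[2]; print("n",v[2],"long",v[0],"pct",np.percentile(A,[1,99],0))
    m=(P[...,2]>.02)&(P[...,2]<.118)&(P[...,0]>.36)&(P[...,0]<.455)&(P[...,1]>.09)&(P[...,1]<.19); B=P[m]
    print("hasp",m.sum(),B[::max(1,len(B)//12)])
    m=(P[...,2]>.055)&(P[...,0]>.42)&(P[...,0]<.53)&(P[...,1]>-.14)&(P[...,1]<-.06); print("pin",P[m].min(0),P[m].max(0),np.median(P[m],0),m.sum())
s=cv2.imread(f"pics/{tag}_side.png")[150:290,190:310]; t=cv2.imread(f"pics/{tag}_top.png")[150:250,200:360]
s=cv2.resize(s,(400,466),interpolation=2); t=cv2.resize(t,(400,250),interpolation=2)
c=np.zeros((466,800,3),np.uint8); c[:,:400]=s; c[:250,400:]=t; cv2.imwrite(f"pics/{tag}_c.png",c)
E
python3 m.py b
```

```text
side meter_case 0.63 [260.  207.9] [0.5012 0.1538 0.    ]
side lid_front 0.66 [252.5 178. ] [0.477  0.1456 0.124 ]
side lid_hinge 0.82 [280.8 192. ] [0.5669 0.1522 0.09  ]
side lid_hinge 0.31 [293.9 159.8] [0.5595 0.3253 0.09  ]
side hasp_hinge 0.73 [247.2 179.5] [0.4563 0.1548 0.105 ]
side staple_eye 0.55 [242.3 193. ] [0.443  0.1465 0.052 ]
side staple_eye 0.4 [280.6 190.3] [0.553  0.2023 0.052 ]
side pin 0.64 [223.4 256.6] [ 0.4869 -0.1084  0.045 ]
side pin_stand 0.77 [222.7 263. ] [ 0.4778 -0.0962  0.    ]
side pin_stand 0.16 [293.9 156.2] [ 0.5267  0.4666 -0.    ]
top meter_case 0.92 [252.2 193. ] [0.5157 0.1434 0.    ]
top meter_case 0.61 [125.1 223.6] [0.4105 0.5425 0.    ]
top lid_front 0.83 [252.6 197.2] [0.4772 0.1424 0.124 ]
top lid_front 0.59 [254.6 193.7] [0.4877 0.1367 0.124 ]
top hasp_hinge 0.55 [251.1 204.5] [0.459  0.1464 0.105 ]
top staple_eye 0.93 [250.2 215.4] [0.4349 0.1486 0.052 ]
top pin 0.57 [330.7 201.1] [ 0.4847 -0.0989  0.045 ]
side lid 1621 [0.5146 0.1355 0.1241] ((0.5130507946014404, 0.14293934404850006), (0.20272581279277802, 0.1133580207824707), 87.3468
[... 488 characters left out ...]
6  0.5067] [ 0.4269 -0.088   0.4683] 224
top lid 2450 [0.5111 0.1426 0.1248] ((0.5296167135238647, 0.14365510642528534), (0.2025820016860962, 0.15094687044620514), 88.8936996459961)
n [ 0.0012 -0.0004 -1.    ] long [ 0.038   0.9993 -0.0004] pct [[0.4555 0.0452 0.119 ]
 [0.5675 0.2409 0.1297]]
hasp 414 [[0.4549 0.1583 0.118 ]
 [0.4549 0.1198 0.0885]
 [0.445  0.1465 0.108 ]
 [0.441  0.1523 0.0959]
 [0.436  0.1522 0.0902]
 [0.4295 0.1521 0.0931]
 [0.4241 0.152  0.0891]
 [0.4187 0.1519 0.0856]
 [0.4127 0.14   0.0865]
 [0.3992 0.1636 0.0738]
 [0.3914 0.1545 0.0649]
 [0.3857 0.1544 0.0626]
 [0.3797 0.1423 0.0638]]
pin [ 0.4202 -0.1094  0.0558] [ 0.4853 -0.0673  0.5105] [ 0.4731 -0.0975  0.0945] 57
```

View pics/b_c.png

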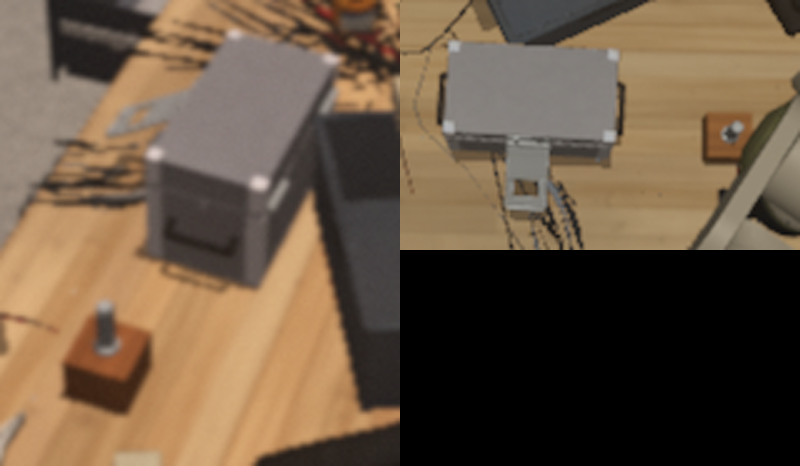

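Lid is shut: its top sits at z ≈ 0.124. The hasp is still out at about 1.0 rad, seen at (525, 175) in the crop, and the pin is at (105, 325). Next I'll push the hasp down along an arc.

Emit:
{"method": "move_arm", "body": {
  "plan": "0.013 -0.06 0 0 0 0.027 0; 0.013 -0.06 0 0 0 0 0; 0.013 -0.06 0 0 0 0 0; 0.013 -0.06 0 0 0 0 0; 0.01 -0.01 0.04 0 0 0 0; 0 0 0.04 0 0 0 0; 0 0 0.015 0 0 0 0; 0 0 0 0 0 0 0"
}}

```text
time_s: 7.62
position: [0.4296, 0.147, 0.1226]
tool_rot: [[0.999, -0.037, -0.002], [-0.037, -0.999, -0.0], [-0.002, 0.0, -1.0]]
ft_force: [-0.7, -0.5, 0.2]
grip_width: 0.0003
gripper_force: 0.0
```

Emit:
{"method": "move_arm", "body": {
  "plan": "-0.018 0 0 0 0 0 0; 0 0 0.01 0 0 0 0; 0 0 0.012 0 0 0 0; 0 0 0.008 0 0 0 0; 0.003 0 0.006 0 0 0 0; 0.003 0 0.006 0 0 0 0; 0.005 0 0.004 0 0 0 0; 0.005 0 0.003 0 0 0 0; 0 0 0 0 0 0 0"
}}

```text
time_s: 8.75
position: [0.4285, 0.147, 0.0742]
tool_rot: [[0.999, -0.037, 0.0], [-0.037, -0.999, 0.0], [0.0, -0.0, -1.0]]
ft_force: [-0.8, -0.6, 0.1]
grip_width: -0.0001
gripper_force: 0.0
```

Emit:
{"method": "move_arm", "body": {
  "plan": "0.004 0 0.001 0 0 0 0; 0.003 0 0.001 0 0 0 0; 0.003 0 0 0 0 0 0; 0.002 0 0 0 0 0 0; 0 0 0 0 0 0 0"
}}

```text
time_s: 9.38
position: [0.4391, 0.1467, 0.0721]
tool_rot: [[0.999, -0.037, -0.002], [-0.037, -0.999, -0.0], [-0.002, 0.0, -1.0]]
ft_force: [-5.6, 0.1, -0.6]
grip_width: 0.0003
gripper_force: 2.9
```

Emit:
{"method": "move_arm", "body": {
  "plan": "0.002 0 0 0 0 0 0; 0.002 0 0 0 0 0 0; 0.001 0 0 0 0 0 0; 0 0 0 0 0 0 0"
}}

```text
time_s: 9.88
position: [0.4392, 0.1467, 0.072]
tool_rot: [[0.999, -0.036, -0.013], [-0.036, -0.999, -0.001], [-0.013, 0.001, -1.0]]
ft_force: [-27.0, -1.0, 16.6]
grip_width: 0.0003
gripper_force: 13.3
```

Emit:
{"method": "move_arm", "body": {
  "plan": "-0.01 0 0 0 0 0 0; -0.03 0 -0.01 0 0 0 0; -0.02 0 -0.05 0 0 0 0; -0.02 0.01 -0.05 0 0 0 0.04; -0.02 0.06 -0.03 0 0 0 0.05; 0 0.06 0 0 0 0 0.05; 0 0.04 0 0 0 0 0.05; 0 0 0 0 0 0 0.05"
}}

```text
time_s: 10.88
position: [0.3419, -0.0157, 0.2097]
tool_rot: [[0.999, -0.042, 0.003], [-0.042, -0.999, -0.001], [0.003, 0.001, -1.0]]
ft_force: [0.2, 0.3, -0.1]
grip_width: 0.0504
gripper_force: 0.0
```

```bash
cat >> m.py <<'E'
P=cloud("top",np.load(f"{tag}_top.npy"))
for x in(.46,.44,.43):pass
for nm in("side","top"):
    P=cloud(nm,np.load(f"{tag}_{nm}.npy"))
    m=(P[...,2]>.06)&(P[...,2]<.115)&(P[...,0]>.44)&(P[...,0]<.53)&(P[...,1]>-.13)&(P[...,1]<-.06); print(nm,"pin",P[m].min(0),P[m].max(0),P[m].mean(0))
    m=(abs(P[...,2]-.045)<.004)&(P[...,0]>.43)&(P[...,0]<.53)&(P[...,1]>-.15)&(P[...,1]<-.04); print("stand",cv2.minAreaRect(P[m][:,:2].astype(np.float32)),P[m].mean(0))
I=[cv2.resize(cv2.imread(f"pics/{tag}_top.png")[185:235,225:285],(600,500),interpolation=2)]
cv2.imwrite(f"pics/{tag}_z.png",I[0])
E
python3 m.py c
```

```text
side meter_case 0.58 [263.8 209.8] [0.5156 0.1498 0.    ]
side lid_front 0.66 [251.  175.9] [0.4692 0.1535 0.124 ]
side lid_hinge 0.94 [280.1 188.5] [0.5601 0.1671 0.09  ]
side staple_eye 0.93 [239.7 194.5] [0.4379 0.1369 0.052 ]
side staple_eye 0.56 [252.6 176.9] [0.4456 0.2344 0.052 ]
side pin 0.46 [222.5 255.2] [ 0.4827 -0.1047  0.045 ]
side pin_stand 0.56 [222.5 264.2] [ 0.479  -0.1003  0.    ]
top meter_case 0.84 [253.9 192.6] [0.5171 0.138  0.    ]
top meter_case 0.25 [254.  203.1] [0.4829 0.1372 0.    ]
top lid_front 0.58 [254.1 194.1] [0.4865 0.1382 0.124 ]
top hasp_hinge 0.46 [252.5 206. ] [0.4546 0.1422 0.105 ]
top hasp_hinge 0.43 [251.6 195. ] [0.4876 0.1454 0.105 ]
top staple_eye 0.91 [251.4 217. ] [0.43   0.1449 0.052 ]
top staple_eye 0.55 [330.2 206.9] [ 0.4652 -0.0958  0.052 ]
top pin 0.54 [332.  203.3] [ 0.4779 -0.1028  0.045 ]
top pin 0.35 [250.8 203.4] [0.4734 0.1474 0.045 ]
top pin_stand 0.57 [330.7 207.4] [ 0.4731 -0.1066  0.    ]
side lid 1622 [0.5145 0.1358 0.1241] ((0.5127829909324646, 0.1440543532371521), (0.20617739856243134, 0.11255927383899689), 87.78410339
[... 844 characters left out ...]
1588 0.0369]
 [0.4481 0.1586 0.053 ]
 [0.4498 0.165  0.0237]
 [0.4492 0.1215 0.032 ]
 [0.4357 0.134  0.0561]
 [0.4247 0.1582 0.045 ]
 [0.4207 0.1459 0.0527]]
pin [ 0.471  -0.1094  0.062 ] [ 0.4846 -0.095   0.103 ] [ 0.4763 -0.1005  0.0937] 35
side pin [ 0.4725 -0.1096  0.061 ] [ 0.4872 -0.0961  0.1002] [ 0.481  -0.1043  0.0823]
stand ((0.4795845150947571, -0.10118536651134491), (0.057534828782081604, 0.059941552579402924), 1.3197258710861206) [ 0.481  -0.1051  0.045 ]
top pin [ 0.471  -0.1094  0.062 ] [ 0.4846 -0.095   0.103 ] [ 0.4767 -0.101   0.0883]
stand ((0.47991299629211426, -0.10258594155311584), (0.058756183832883835, 0.05320904031395912), 84.69281005859375) [ 0.4833 -0.1046  0.0453]
```

View pics/c_z.png

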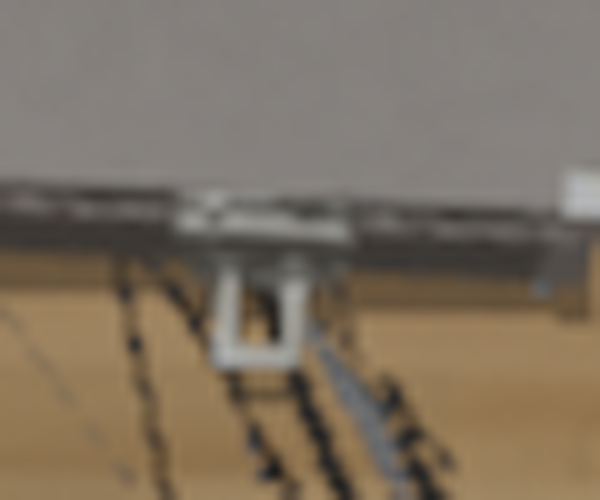

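View pics/c_c.png

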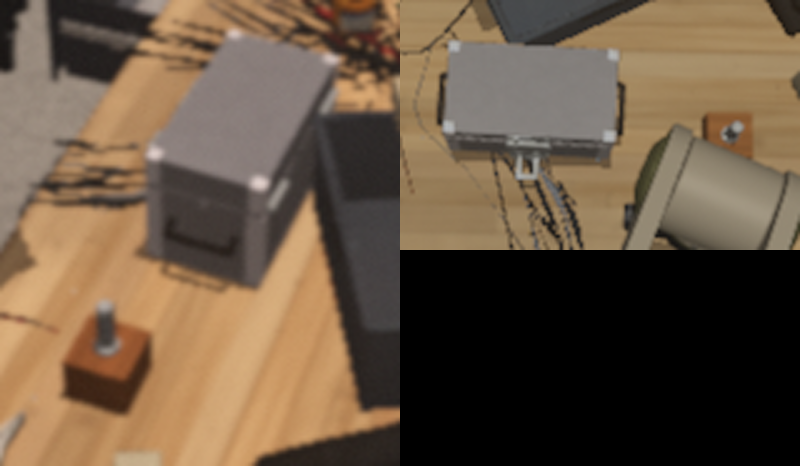

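The hasp now lies flat and the staple loop stands clear of it: the loop is at (257, 320) in the zoom, with its outer edge at row 367. Next is the pin.

Emit:
{"method": "move_arm", "body": {
  "plan": "0.035 0.02 0 0 0 0 0.05; 0.035 0.02 0 0 0 0 0.05; 0.035 0.02 0 0 0 0 0.05; 0.0356 0.0202 0 0 0 0 0.05; 0 0 0.04 0 0 0 0.05; 0 0 0.04 0 0 0 0.05; 0 0 0.01 0 0 0 0.05; 0 0 0 0 0 0 0.05"
}}

```text
time_s: 12.68
position: [0.4789, -0.0989, 0.1196]
tool_rot: [[0.999, -0.037, 0.0], [-0.037, -0.999, -0.0], [0.0, 0.0, -1.0]]
ft_force: [1.0, -0.2, 1.0]
grip_width: 0.0501
gripper_force: 0.0
```

Run:
```python
from h import *
np.set_printoptions(precision=4,suppress=True)
print(env.observe()["position"])
for px in((250.25,221.25),(250.9,214)): print(atz("top",px,.052))
I,D=viewer.get_image("side"); I2,D2=viewer.get_image("top")
c=np.zeros((450,800,3),np.uint8)
c[:,:400]=cv2.resize(I[200:290,180:260],(400,450),interpolation=2); c[:,400:]=cv2.resize(I2[160:250,290:370],(400,450),interpolation=2)
cv2.imwrite("pics/d.png",c[:,:,::-1])
```

```text
[ 0.4789 -0.0989  0.1196]
[0.4169 0.1481 0.052 ]
[0.4392 0.1465 0.052 ]
```

View pics/d.png

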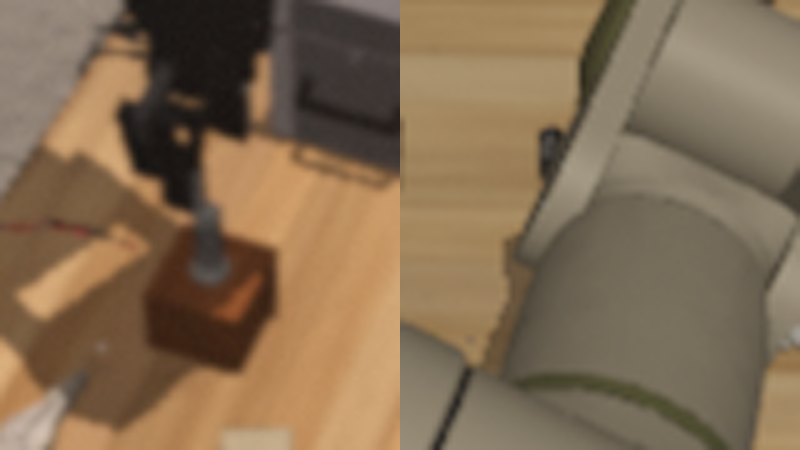

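The side view shows the open fingers straddling the pin, whose top is at about (200, 180). I'll descend.

Emit:
{"method": "move_arm", "body": {
  "plan": "0 0.003 0.015 0 0 0 0.05; 0 0 0.015 0 0 0 0.05; 0 0 0.015 0 0 0 0.05; 0 0 0.0155 0 0 0 0.05; 0 0 0 0 0 0 0.05"
}}

```text
time_s: 13.4
position: [0.4788, -0.1018, 0.0591]
tool_rot: [[0.999, -0.037, 0.0], [-0.037, -0.999, -0.0], [0.0, 0.0, -1.0]]
ft_force: [0.5, -0.5, 0.8]
grip_width: 0.0501
gripper_force: 0.0
```

Emit:
{"method": "move_arm", "body": {
  "plan": "0 0 0 0 0 0 0.02; 0 0 0 0 0 0 0.012; 0 0 0 0 0 0 0.008; 0 0 0 0 0 0 0.008; 0 0 0 0 0 0 0.008; 0 0 0 0 0 0 0.008",
  "grip_force": 40
}}

```text
time_s: 14.15
position: [0.479, -0.102, 0.0595]
tool_rot: [[0.999, -0.037, 0.002], [-0.037, -0.999, -0.001], [0.002, 0.001, -1.0]]
ft_force: [-0.4, 0.2, 7.8]
grip_width: 0.0139
gripper_force: 39.0
```

Emit:
{"method": "move_arm", "body": {
  "plan": "0 0 -0.01 0 0 0 0.008; 0 0 -0.03 0 0 0 0.008; 0 0 -0.04 0 0 0 0.008; 0 0 -0.04 0 0 0 0.008; 0 0 -0.03 0 0 0 0.008; -0.01 -0.05 0 0 0 0 0.008; -0.01 -0.05 0 0 0 0 0.008; -0.01 -0.05 0 0 0 0 0.008; -0.01 -0.05 0 0 0 0 0.008; -0.011 -0.047 0 0 0 0 0.008; 0 0 0 0 0 0 0.008; 0 0 0 0 0 0 0.008"
}}

```text
time_s: 15.65
position: [0.4368, 0.1467, 0.209]
tool_rot: [[0.999, -0.037, 0.0], [-0.037, -0.999, -0.0], [0.0, 0.0, -1.0]]
ft_force: [-0.9, -0.1, -0.8]
grip_width: 0.0137
gripper_force: 39.3
```

Emit:
{"method": "move_arm", "body": {
  "plan": "0 0 0.03 0 0 0 0.008; 0 0 0.03 0 0 0 0.008; 0 0 0.03 0 0 0 0.008; 0 0 0.012 0 0 0 0.008; 0 0 0 0 0 0 0.008"
}}

```text
time_s: 16.27
position: [0.4371, 0.1463, 0.1067]
tool_rot: [[0.999, -0.038, -0.001], [-0.038, -0.999, -0.0], [-0.001, 0.0, -1.0]]
ft_force: [0.5, -0.5, -0.3]
grip_width: 0.0138
gripper_force: 39.3
```

Run:
```python
from h import *
np.set_printoptions(precision=4,suppress=True)
print(env.observe()["position"],env.observe()["ft_force"])
I,D=viewer.get_image("side"); I2,D2=viewer.get_image("top")
for n,d in(("side",D),("top",D2)):
    for k,z in(("pin",.0905),("staple_eye",.052)): 
        for q in pinpoint(n,k)[:2]: print(n,k,round(q["conf"],2),np.array(q["pixel"]),atz(n,q["pixel"],z))
    P=cloud(n,d); m=(P[...,0]>.40)&(P[...,0]<.47)&(P[...,1]>.12)&(P[...,1]<.17)&(P[...,2]>.055)&(P[...,2]<.1)
    print(n,m.sum()); print(P[m][:40] if n=="side" else "")
p=(436e-3,.147)
for z in(.052,.06,.0905,.105): print(z,proj("side",(*p,z)),proj("top",(*p,z)))
c=np.zeros((480,800,3),np.uint8)
c[:,:400]=cv2.resize(I[160:220,215:265],(400,480),interpolation=2); c[:,400:]=cv2.resize(I2[180:240,225:275],(400,480),interpolation=2)
cv2.imwrite("pics/e.png",c[:,:,::-1])
```

```text
[0.4371 0.1463 0.1067] [ 0.5417 -0.5043 -0.2507]
side pin 0.52 [254.5 178.5] [0.4699 0.1842 0.0905]
side staple_eye 0.65 [238.2 194.1] [0.4327 0.1369 0.052 ]
side 14
[[0.4437 0.1514 0.0978]
 [0.4308 0.1418 0.0975]
 [0.4311 0.1408 0.0943]
 [0.4341 0.1417 0.0945]
 [0.4379 0.1406 0.0964]
 [0.4412 0.1406 0.0974]
 [0.4439 0.1421 0.097 ]
 [0.4327 0.1369 0.0938]
 [0.4366 0.1354 0.0961]
 [0.4411 0.1325 0.0998]
 [0.4429 0.1362 0.0974]
 [0.4378 0.1405 0.0884]
 [0.4402 0.143  0.0871]
 [0.4361 0.1448 0.0804]]
top 0

0.052 [np.float64(240.3201272802147), np.float64(192.3866023022987)] [np.float64(250.7272672589755), np.float64(215.04906278293953)]
0.06 [np.float64(240.2975194219284), np.float64(190.48555528425447)] [np.float64(250.7339620366168), np.float64(214.63242187280775)]
0.0905 [np.float64(240.20965754220626), np.float64(183.09743552827248)] [np.float64(250.76019967832474), np.float64(212.99955585295908)]
0.105 [np.float64(240.1669345714502), np.float64(179.50495121909)] [np.float64(250.77308538507629), np.float64(212.19763040056745)]
```

View pics/e.png

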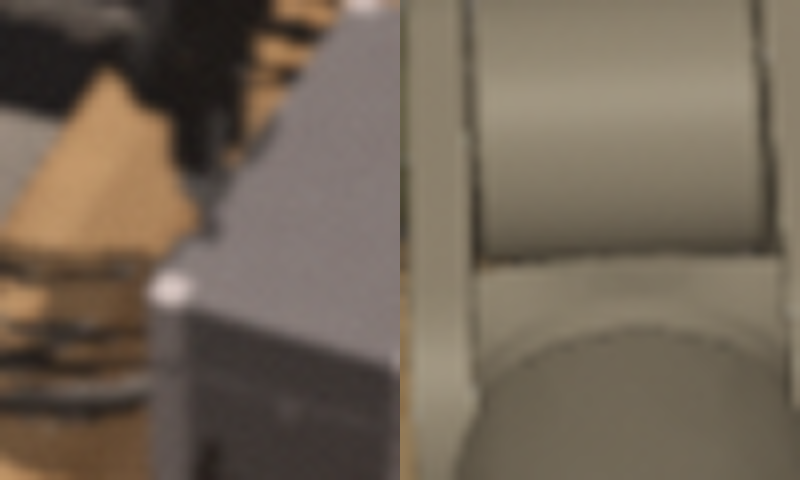

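The side view shows the gripper and pin just in front of the case, with the collar at (208, 190) in the crop, as the kinematics predict. The top view is hidden by the arm, so I'll lower while watching the force.

Emit:
{"method": "move_arm", "body": {
  "plan": "0 -0.0005 0.006 0 0 0 0.008; 0 0 0.006 0 0 0 0.008; 0 0 0.005 0 0 0 0.008; 0 0 0 0 0 0 0.008"
}}

```text
time_s: 17.08
position: [0.4366, 0.1475, 0.0892]
tool_rot: [[0.999, -0.037, -0.001], [-0.037, -0.999, -0.0], [-0.001, 0.0, -1.0]]
ft_force: [-0.4, -0.1, -0.8]
grip_width: 0.0139
gripper_force: 39.3
```

Emit:
{"method": "move_arm", "body": {
  "plan": "0 0 0.005 0 0 0 0.008; 0 0 0.005 0 0 0 0.008; 0 0 0.005 0 0 0 0.008; 0 0 0.004 0 0 0 0.008; 0 0 0 0 0 0 0.008"
}}

```text
time_s: 17.7
position: [0.4367, 0.1475, 0.0704]
tool_rot: [[0.999, -0.037, -0.001], [-0.037, -0.999, -0.0], [-0.001, 0.0, -1.0]]
ft_force: [0.5, -0.6, -1.6]
grip_width: 0.0142
gripper_force: 39.3
```

Emit:
{"method": "move_arm", "body": {
  "plan": "0 0 0.002 0 0 0 0.008; 0 0 0.001 0 0 0 0.008; 0 0 0.001 0 0 0 0.008; 0 0 0 0 0 0 0.008"
}}

```text
time_s: 18.2
position: [0.4368, 0.1475, 0.0667]
tool_rot: [[0.999, -0.037, 0.0], [-0.037, -0.999, 0.0], [0.0, -0.0, -1.0]]
ft_force: [0.2, -0.2, -0.4]
grip_width: 0.0138
gripper_force: 39.4
```

Emit:
{"method": "move_arm", "body": {
  "plan": "0 0 0.001 0 0 0 0.008; 0 0 0.001 0 0 0 0.008; 0 0 0 0 0 0 0.008"
}}

```text
time_s: 18.58
position: [0.4371, 0.1475, 0.0663]
tool_rot: [[0.999, -0.037, 0.002], [-0.037, -0.999, -0.0], [0.002, -0.0, -1.0]]
ft_force: [-5.9, -1.5, 21.8]
grip_width: 0.0139
gripper_force: 42.0
```

The force rises at TCP z = 0.0663, so the collar is on the staple. I'll ease off, release and lift clear.

Emit:
{"method": "move_arm", "body": {
  "plan": "0 0 -0.0015 0 0 0 0.008; 0 0 0 0 0 0 0.02; 0 0 0 0 0 0 0.035; 0 0 0 0 0 0 0.04; 0 0 -0.01 0 0 0 0.04; 0 0 -0.03 0 0 0 0.04; 0 0 -0.04 0 0 0 0.04; 0 0 -0.04 0 0 0 0.04; -0.03 0.05 -0.02 0 0 0 0.04; -0.03 0.06 0 0 0 0 0.04; -0.03 0.06 0 0 0 0 0.04; 0 0.03 0 0 0 0 0.04"
}}

```text
time_s: 20.08
position: [0.3422, -0.0424, 0.2069]
tool_rot: [[0.999, -0.039, 0.001], [-0.039, -0.999, -0.001], [0.001, 0.001, -1.0]]
ft_force: [0.5, -1.2, -0.3]
grip_width: 0.04
gripper_force: 0.0
```

```bash
python3 m.py f | grep -E "lid |pin|hasp_h"; python3 -c "
from h import *
P=cloud('top',np.load('f_top.npy'));m=(P[...,0]>.40)&(P[...,0]<.448)&(P[...,1]>.12)&(P[...,1]<.18)&(P[...,2]>.04)&(P[...,2]<.13);print(P[m].round(3).tolist())
print(env.observe()['position'],env.observe()['time_s'])"
```

```text
side pin_stand 0.66 [223.1 263.9] [ 0.4801 -0.0988  0.    ]
top hasp_hinge 0.42 [379.8 226.9] [ 0.3988 -0.23    0.105 ]
top pin 0.53 [249.7 214. ] [0.4403 0.1502 0.045 ]
top pin_stand 0.6 [330.2 204. ] [ 0.484  -0.1052  0.    ]
top pin_stand 0.22 [364.9 184.7] [ 0.5489 -0.2177  0.    ]
side lid 1624 [0.5146 0.1358 0.124 ] ((0.5120247602462769, 0.1442238837480545), (0.20524410903453827, 0.11403529345989227), 87.5446548461914)
pin [ 0.429  -0.109   0.0551] [ 0.4392 -0.1068  0.0574] [ 0.4324 -0.1073  0.057 ] 3
top lid 2455 [0.5112 0.1429 0.1247] ((0.5352839827537537, 0.14311982691287994), (0.20211179554462433, 0.16153131425380707), 88.20649719238281)
[[0.443, 0.146, 0.102], [0.443, 0.143, 0.101], [0.448, 0.159, 0.055], [0.44, 0.149, 0.103], [0.44, 0.146, 0.105], [0.44, 0.143, 0.103], [0.446, 0.159, 0.049], [0.445, 0.155, 0.054], [0.437, 0.152, 0.103], [0.437, 0.149, 0.102], [0.436, 0.146, 0.106], [0.437, 0.143, 0.104], [0.438, 0.14, 0.1], [0.444, 0.137, 0.059], [0.446, 0.134, 0.05], [0.441, 0.158, 0.056], [0.442, 0.155, 0.052], [0.434, 0.152, 0.1], [0.434, 0.149, 0.101], [0.433, 0.146, 
[... 1323 characters left out ...]
.42, 0.152, 0.055], [0.421, 0.149, 0.053], [0.421, 0.146, 0.05], [0.421, 0.143, 0.051], [0.421, 0.14, 0.053], [0.421, 0.137, 0.052], [0.421, 0.134, 0.052], [0.418, 0.137, 0.048]]
[ 0.34385535 -0.04088268  0.20613537] 20.875Traceback (most recent call last):
  File "m.py", line 17, in <module>
    m=(P[...,2]>.055)&(P[...,0]>.42)&(P[...,0]<.53)&(P[...,1]>-.14)&(P[...,1]<-.06); print("pin",P[m].min(0),P[m].max(0),np.median(P[m],0),m.sum())
                                                                                                 ~~~~~~~~^^^
    return umr_minimum(a, axis, None, out, keepdims, initial, where)
ValueError: zero-size array to reduction operation minimum which has no identity
```

View pics/f_side.png

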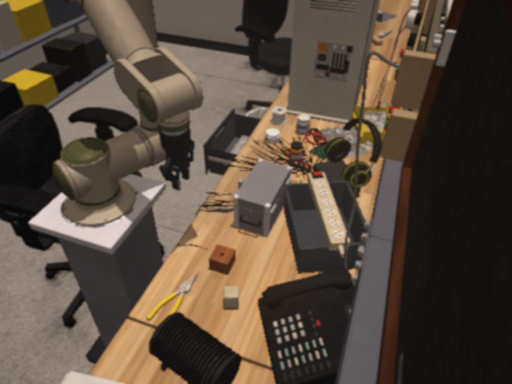

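The side view shows the stand at (222, 259) empty, the lid shut and the bystanders in place. Depth puts the pin top at z ≈ 0.103 and its collar at ≈ 0.057, so it is upright and seated in the staple.

```bash
python3 -c "
from rig import env
print(env.close_job())"
```

```text
the job is handed in; nothing more can be done
None
```

The lid is pressed shut, the hasp lies flat over the staple, and the pin stands upright in the staple's eye with its collar resting on it; I saw no bystander disturbed and handed the job in at about 21 s.

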